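Open the amber shield and slide the samples home

ROBOT

A 6-joint arm with a two-finger parallel gripper is mounted at the origin on the work surface. World frame = base frame: x ahead of the robot, y to its left, z up, the work surface at z = 0. Lengths are in m, angles in rad, forces in N, time in s.
With the tool pointing down it reaches from about 0.25 to 0.725 m from the base axis. Payload 4 kg.
Tool frame: the origin (TCP) lies at the very end of the fingers, on their centre line; the grasp point (between the pads) lies 19 mm behind it; x points along the fingers, z is the direction in which the jaws open and shut, and the axes are right-handed (so a half turn about x gives the same grasp; the last joint's range is limited). The gripper opens to 85 mm and grips with 20 to 120 N. Pads are 22 mm wide; open, the fingers measure 114 mm over their backs; the gripper's body (76 mm by 85 mm) begins 54 mm behind the grasp point. The pads swing forward as they close: fully open they stand 13 mm farther back than shut.
Start: joints at [1.206, 0.241, 0.005, 1.335, 0, 1.571], TCP at [0.178, 0.467, 0.231] pointing down, gripper open.
Joint ranges: [-2.72, 2.72], [-1.05, 1.87], [-1.09, 1.28], [-1.99, 2.15], [-1.42, 1.44], [-3.14, 3.14]. Speed limits (rad/s): [2.79, 2.79, 3.14, 3.14, 3.14, 3.14].

INTERFACE

Orientations are given as a unit quaternion [x, y, z, w].
In Python, from workcell import bot gives the robot as it stands.
- The arm moves only by the tool step_arm, never from a script. Its argument "series" is a list of rows, each an object of numbers: "x", "y", "z": the shift along the world's x, y, z in cm; "twist": the turn about the world's z in degrees; "jaw": the finger opening in cm, from 0 to 8.54. In form: [{"x": .., "y": .., "z": .., "twist": .., "jaw": ..}, ...]. A call has 1 to 10 rows; each row is the pose to reach, as a shift and turn from the pose measured when the call began; what a row does not reach only later rows make up. A row lasts 1/12 s, in which the tool goes at most 41.7 mm and 7.16 degrees, less where a joint would pass 70% of its speed; a pose out of reach is approached as far as the arm can. A call with a gripper value outside its range is refused whole. The fingers move at their own pace and stop on an object; the grip force is fixed at half the most. Time passes only in rows, so rows that repeat a pose let the fingers close. It gives the time, the measured TCP pose, the force and the opening at its end, in the units of the state.
- bot.get_obs(): the state, without advancing time (a new reading comes with each control period).
- bot.camera(name): name is "side" or "top"; returns (picture, depth): 400x640x3 uint8, red, green, blue; 400x640 float32, m along the optical axis (not along the pixel's ray), 0 where there is no reading.
- bot.camera_info(name): a dict with "camera_matrix" (3x3 intrinsics, pixels), "R" (3x3) and "t" (3): a world point X has camera coordinates R X + t. Camera axes: x right, y down, z forward; pixel columns grow to the right and rows downward; lengths in m; the calibration is good to about 2 mm. A picture is of the moment at which its call begins. camera_info takes no time and is no camera call.
- bot.job_done(): hands the job in, once; it reports no verdict.
The state is a dict: "clock": time; "joint_pos": joint angles; "joint_vel": joint speeds; "tau": joint torques, N m; "eef_pos": TCP position; "tool_rot": TCP orientation; "ft_force": force on the tool from outside, world axes, zero at the start; "ft_torque": the same for the moment, N m; "grip_width": finger opening in m.
Only numpy, scipy, OpenCV 4.12 (cv2) and the standard library are available. Lean on these libraries where they do the work, as an engineer would, in place of code of your own. Each camera call takes 0.05 s, during which the arm holds its last target.

TASK

On the small bench viewer, push the counterweighted amber shield up from beneath its white front tab until it tips past its balance point and stays up by itself against its rear stop; do not pinch it or touch the red strip on its top. Then, with the fingertips, push the blue sample carrier straight back along the lit bed until it sits against the grey stop bar. Work gently, grip and lift nothing, leave the tip box, bottle and cups where they stand, and finish with the shield still up.

Things in the scene. Friction and masses are not known exactly. Their poses are not given: they have to be found in the camera images.
- viewer: White bench viewer, fixed, 245 x 230 mm, with a lit pale bed 64 mm above the bench. Origin: centre of its underside, on the bench. x points from its front (robot side) to its back, y to its left, z up. Front face at x = -125 mm. Two grey hinge posts at x = 85, y = +-104 mm; two black shield rests at x = -108, y = +-106 mm, up to 122 mm high
- stop_bar (a point): Middle of the front face of the grey stop bar at the back of the lit bed, at bed height: viewer x = 60 mm, y = 0, z = 64 mm. The bar is 24 mm high. Two guide rails 10 mm high run along the viewer's x on the bed, 118 mm apart (inside), from x = -118 to +60 mm
- shield (a joint): Angle of the amber shield (rad): 0 = lowered, level; grows as its front goes up; 1.57 = upright; 1.83 = leaning back on its rear stop. Steel counterweights behind the hinge balance it near 0.93: below that it falls back, above it swings on by itself to 1.83 (damped, up to 2 s) and stays. About 1 N up at the tab raises it, less towards balance
- shield_hinge (a point): Point on the hinge axis midway between the posts: viewer x = 85 mm, y = 0, 125 mm above the bench. The axis runs along the viewer's y
- shield_tab (a point): Middle of the front edge of the shield's white push tab (250 mm wide, 6 mm thick, 25 mm beyond the amber sheet), 245 mm from the hinge axis. Lowered: 125 mm above the bench, 35 mm before the viewer's front face, free below down to the bench. The sheet, 262 mm wide, 4 mm thick, spans 30 to 220 mm from the hinge. Upright, the underside faces the robot
- carrier: Blue sample carrier, loose solid block 100 mm (along viewer x) x 110 x 30 mm high plus white caps 5 mm high, about 0.16 kg, on the lit bed between the guide rails with 4 mm of play each side. Origin: centre of its underside, axes like the viewer's. It starts 45 to 75 mm short of the stop bar; fully home its origin is at viewer x = 10 mm
- tip_box: Grey and blue pipette-tip box, 85 x 118 x 80 mm high, loose on the bench; leave alone. Origin: centre of its underside
- reagent: Clear bottle with green label and orange cap, diameter 68 mm, 130 mm high, loose on the bench; leave alone. Origin: centre of its underside
- cups: Stack of paper cups, 77 mm across at most, 112 mm high, loose on the bench; leave alone. Origin: centre of its underside
- top_strip (a point): Red strip on the upper face of the shield's front, 44 mm deep, 240 mm wide, its top 5 mm above the shield's mid plane; it begins 7 mm back from the tab's front edge. Not to be touched: the shield is pushed from beneath only. The point is the middle of its upper face, 216 mm from the hinge axis

How it is judged:
On the way, in this order (a step that is already met when the one before it is completed fails the run):
1. the shield is up against its rear stop (value of joint shield above 1.7 rad), for 0.2 s.
2. the sample carrier is against the stop bar (x of carrier in the frame of viewer above 0.004 m), for 0.2 s.
At the end, for the whole second after the job is handed in: The shield rests raised on its rear stop (joint above 1.7 rad), and the carrier lies flat on the bed, square within 0.12 rad, within 6 mm of the stop bar, both at rest (value of joint shield above 1.7 rad and x of carrier in the frame of viewer above 0.004 m and z of carrier in the frame of viewer between 0.06 and 0.067 m and angle between the x axis of carrier and the x axis of viewer, either way round below 0.12 rad and linear speed of carrier below 0.01 m/s and velocity of joint shield between -0.05 and 0.05 rad/s); the robot touches nothing.
It fails at once if the carrier was lifted off the bed (z of carrier in the frame of viewer above 0.074 m).
It fails at once if the shield was pinched or touched on the red strip on its top (contact force between the fingers and top_strip above 1.5 N).
It fails at once if the viewer was pushed hard (over 30 N) (contact force between the fingers and viewer above 30 N).
It fails at once if the tip box, bottle or cups were moved over 15 mm or tipped (distance of any of tip_box, reagent, cups from where it was at the start of the episode above 0.015 m or angle between any of tip_box, reagent, cups's own z axis and vertical above 0.25 rad).
It also fails if it takes over 62 s, if anything falls off the work surface, if the arm or the gripper's body presses on something with over 40 N, if the wrist force passes 120 N, or if a joint passes its speed limit or range.

## Working session

There is one attempt and no reset: what is moved stays moved. The work goes in short steps, Python scripts to look and compute and a tool call to move; the robot and the scene stay as the last step left them, time stands still between calls to the robot, and variables do not carry over. Pictures are saved under pics/ and viewed, and the job is handed in when it is done.

Besides the shell and the picture viewer there is one more tool, called after "Emit:" as name(argument=value, ...), one argument or row to a line, values as JSON. step_arm: Moves the arm, as the interface text tells. Its arguments: {"type":"object","properties":{"series":{"type":"array","items":{"type":"object","properties":{"x":{"type":"number"},"y":{"type":"number"},"z":{"type":"number"},"twist":{"type":"number"},"jaw":{"type":"number"}}}}},"required":["series"]}

```bash
ls; mkdir -p pics; python3 - <<'E'
from workcell import bot
import cv2
o=bot.get_obs();print({k:o[k] for k in('clock','eef_pos','tool_rot','grip_width','ft_force')})
import numpy as np
for n in('side','top'):
    p,d=bot.camera(n);cv2.imwrite(f'pics/{n}0.png',p[:,:,::-1]);np.savez(f'{n}0.npz',p=p,d=d)
    i=bot.camera_info(n);print(n,i)
E
```

```text
pics
{'clock': 0.0, 'eef_pos': array([0.17813458, 0.4664882 , 0.23041518]), 'tool_rot': array([-0.40143396,  0.5830201 ,  0.40058619,  0.58178092]), 'grip_width': 0.08520696202554778, 'ft_force': array([-0.17680824,  0.95922765, -1.52227755])}
side {'camera_matrix': array([[399.24853476,   0.        , 324.50773975],
       [  0.        , 399.24853476, 202.00053753],
       [  0.        ,   0.        ,   1.        ]]), 'R': array([[ 0.9730939 , -0.23013571,  0.01121723],
       [-0.13148008, -0.59460528, -0.79319452],
       [ 0.18921221,  0.77037791, -0.60886503]]), 't': array([-0.55149713,  0.19996634,  0.82149373])}
top {'camera_matrix': array([[454.90809763,   0.        , 325.97553983],
       [  0.        , 454.90809763, 193.04024045],
       [  0.        ,   0.        ,   1.        ]]), 'R': array([[ 0.05723225, -0.99835676, -0.00287226],
       [-0.97788269, -0.05547836, -0.20166206],
       [ 0.20117134,  0.0143503 , -0.97945095]]), 't': array([0.00387437, 0.60368976, 1.02686819])}
```

View pics/side0.png

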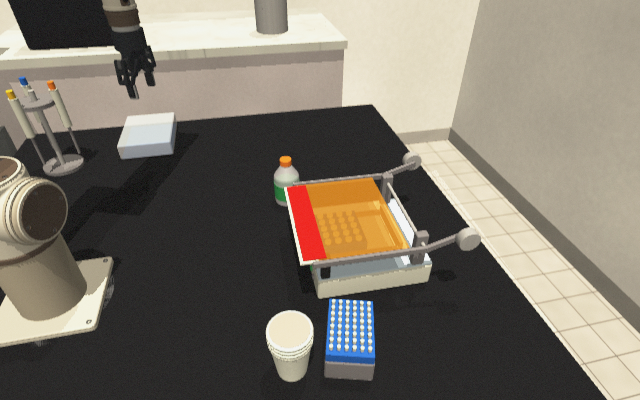

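View pics/top0.png

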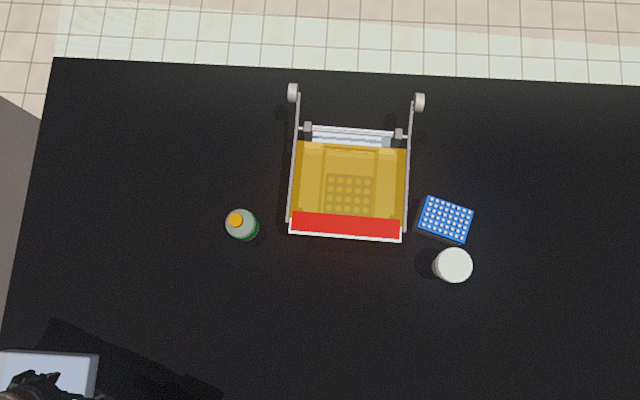

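The side view shows the red strip at (290-325, 185-262) with the white tab in front of it. The top view shows the strip at about (290-400, 212-241), the bottle at (240,222), the cups at (453,265) and the tip box at (446,219). Next I'll measure these.

```bash
cat > h.py <<'E'
import numpy as np,cv2
from workcell import bot
def ray(n,px,z):
    i=bot.camera_info(n);K,R,t=i['camera_matrix'],i['R'],i['t']
    c=-R.T@t; d=R.T@np.linalg.solve(K,np.array([px[0],px[1],1.]))
    return c+d*(z-c[2])/d[2]
def proj(n,X):
    i=bot.camera_info(n);c=i['R']@np.asarray(X)+i['t'];u=i['camera_matrix']@c;return u[:2]/u[2]
def dep(n,px,D):
    i=bot.camera_info(n);z=D[int(px[1]),int(px[0])]
    return i['R'].T@(z*np.linalg.solve(i['camera_matrix'],np.array([px[0],px[1],1.]))-i['t'])
def mask(p,lo,hi):
    h=cv2.cvtColor(p,cv2.COLOR_RGB2HSV);m=cv2.inRange(h,lo,hi)
    cs,_=cv2.findContours(m,cv2.RETR_EXTERNAL,cv2.CHAIN_APPROX_NONE)
    return m,max(cs,key=cv2.contourArea)
E
python3 - <<'E'
from h import *
for n in('top','side'):
    z=np.load(n+'0.npz');p,d=z['p'],z['d']
    m,c=mask(p,(0,200,120),(6,255,255))
    if n=='side': m2,c2=mask(p,(0,200,120),(5,255,255))
    W=np.array([ray(n,q[0],.130)[:2] for q in c])*1000
    r=cv2.minAreaRect(W.astype(np.float32));print(n,r,cv2.contourArea(c))
    print(np.round(cv2.boxPoints(r),1).tolist())
    ctr=np.array(r[0]);
    s=[ (q-ctr) for q in cv2.boxPoints(r)]
    b=cv2.boxPoints(r);e=[b[1]-b[0],b[2]-b[1]];L=max(e,key=np.linalg.norm);L=L/np.linalg.norm(L)
    if L[1]<0:L=-L
    X=np.array([L[1],-L[0]]);print('yaw',np.degrees(np.arctan2(X[1],X[0])),'origin',ctr+131*X,'tabmid',ctr-29*X)
    print('depth pt',dep(n,proj(n,[*ctr/1000,.13]),d))
# objects, top
z=np.load('top0.npz')
for nm,px,h in(('cup',(453,265),.112),('cap',(235,219),.13),('tip',(446,219),.08)):
    print(nm,ray('top',px,h),dep('top',px,z['d']))
print(bot.get_obs()['clock'])
E
```

```text
top ((521.4092407226562, 32.06911849975586), (155.32623291015625, 41.40909957885742), 88.29924774169922) 453.0
[[498.3999938964844, -44.900001525878906], [539.7999877929688, -46.20000076293945], [544.4000244140625, 109.0999984741211], [503.0, 110.30000305175781]]
yaw -1.7007525 origin [652.35153198  28.1811204 ] tabmid [492.42201424  32.92982036]
depth pt [0.52101355 0.03204201 0.13286288]
side ((519.5657348632812, -9.545463562011719), (239.23214721679688, 43.2752799987793), 88.38015747070312) 1458.0
[[494.6000061035156, -128.5], [537.7999877929688, -129.6999969482422], [544.5999755859375, 109.4000015258789], [501.29998779296875, 110.5999984741211]]
yaw -1.6198575 origin [650.51338196 -13.2485826 ] tabmid [490.57732391  -8.72568911]
depth pt [ 0.51949999 -0.00991587  0.13031387]
cup [ 0.44621307 -0.25148258  0.112     ] [ 0.44607769 -0.25089049  0.11419362]
cap [0.51842624 0.23498519 0.13      ] [0.51841046 0.23496035 0.13011664]
tip [ 0.5530368  -0.24379393  0.08      ] [ 0.55411589 -0.24549006  0.07333104]
0.1
```

Emit:
step_arm(
  series=[
    {"x": 3, "y": -4, "twist": -7},
    {"x": 6, "y": -8, "twist": -14},
    {"x": 8, "y": -12, "twist": -21},
    {"x": 10, "y": -16, "twist": -28},
    {"x": 12, "y": -20, "twist": -35},
    {"x": 13, "y": -24, "twist": -42},
    {"x": 14, "y": -28, "twist": -49},
    {"x": 15, "y": -32, "twist": -56},
    {"x": 16, "y": -36, "twist": -63},
    {"x": 17, "y": -40, "twist": -70},
  ],
)

```text
$.series[0]: bad value
```

```bash
python3 - <<'E'
from h import *
z=np.load('side0.npz');c=z['p'][0:110,80:190];cv2.imwrite('pics/grip0.png',cv2.resize(c,None,fx=5,fy=5)[:,:,::-1])
o=bot.get_obs();print(o['clock'],o['eef_pos'],o['tool_rot'],o['joint_pos'],o['ft_force'])
p,d=bot.camera('side');cv2.imwrite('pics/side1.png',p[:,:,::-1])
E
```

```text
0.1 [0.17816541 0.46657908 0.23051166] [-0.40139763  0.58292878  0.4006562   0.58184929] [1.20602834e+00 2.41317748e-01 3.85830049e-03 1.33518891e+00
 2.16192222e-06 1.57077122e+00] [0.04423817 0.68133818 0.54404558]
```

View pics/grip0.png

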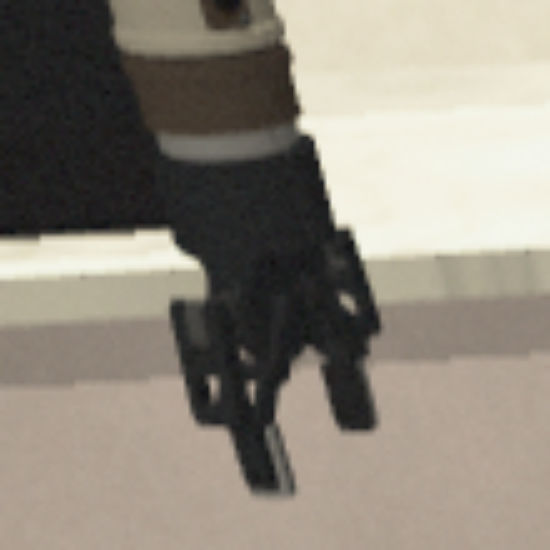

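View pics/side1.png

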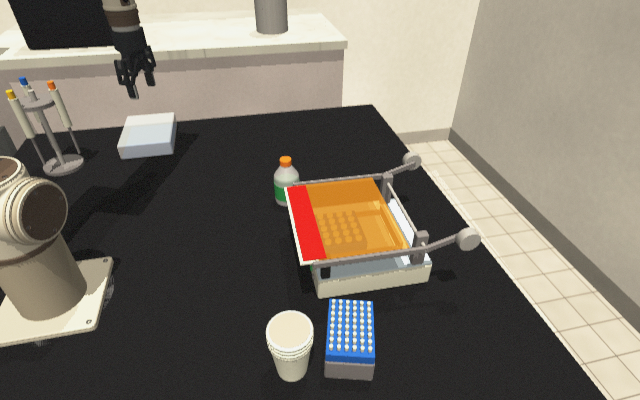

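Emit:
step_arm(
  series=[
    {"x": 3, "y": -4, "z": 0, "twist": -7, "jaw": 8.5},
    {"x": 6, "y": -8, "z": 0, "twist": -14, "jaw": 8.5},
    {"x": 8, "y": -12, "z": 0, "twist": -21, "jaw": 8.5},
    {"x": 10, "y": -16, "z": 0, "twist": -28, "jaw": 8.5},
    {"x": 12, "y": -20, "z": 0, "twist": -35, "jaw": 8.5},
    {"x": 13, "y": -24, "z": 0, "twist": -42, "jaw": 8.5},
    {"x": 14, "y": -28, "z": 0, "twist": -49, "jaw": 8.5},
    {"x": 15, "y": -32, "z": 0, "twist": -56, "jaw": 8.5},
    {"x": 16, "y": -36, "z": 0, "twist": -63, "jaw": 8.5},
    {"x": 17, "y": -40, "z": 0, "twist": -70, "jaw": 8.5},
  ],
)

```text
clock: 0.98
eef_pos: [0.3424, 0.0872, 0.2306]
tool_rot: [0.008, 0.708, -0.007, 0.707]
ft_force: [1.7, 0.1, 0.6]
grip_width: 0.0851
```

```bash
python3 - <<'E'
from h import *
p,d=bot.camera('side');cv2.imwrite('pics/side2.png',p[:,:,::-1])
cv2.imwrite('pics/side2c.png',cv2.resize(p[60:260,150:400],None,fx=3,fy=3)[:,:,::-1])
np.savez('side2.npz',p=p,d=d)
o=bot.get_obs();print(o['clock'],o['eef_pos'],o['tool_rot'],o['joint_pos'],o['ft_force'])
print(proj('side',o['eef_pos']))
E
```

```text
1.0333 [0.34395315 0.07987004 0.23061339] [ 0.01119941  0.7070247  -0.0153437   0.70693367] [ 0.23301935 -0.05134109 -0.32438278  1.29933951 -0.00564404  1.84136015] [ 0.25654641 -2.47499797  0.29635433]
[209.5353525  164.59669484]
```

View pics/side2c.png

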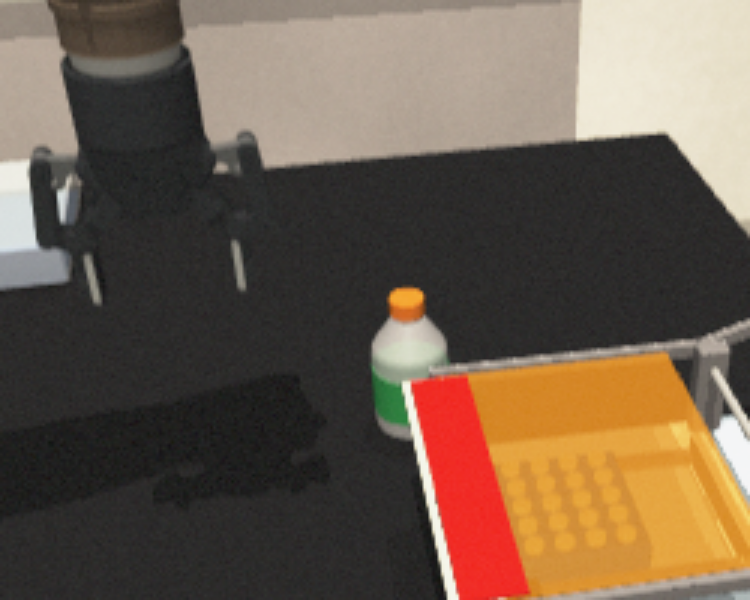

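```bash
python3 - <<'E'
from h import *
z=np.load('side2.npz');d=z['d']
e=np.array([.344,.080,.2306])
for q in [(245,136),(250,145),(257,150),(258,165),(235,150),(222,150),(213,150),(203,150),(190,80),(195,120),(240,155),(250,190),(265,215),(255,230),(262,222),(240,285),(238,250),(40,155)]:
    print(q,np.round((dep('side',(150+q[0]/3,60+q[1]/3),d)-e)*1000))
E
```

```text
(245, 136) [ 60.  13. 116.]
(250, 145) [ 62.   0. 116.]
(257, 150) [ 66.  -1. 113.]
(258, 165) [ 65.  -8. 106.]
(235, 150) [ 52.   2. 112.]
(222, 150) [ 44.   1. 114.]
(213, 150) [ 39.   3. 113.]
(203, 150) [ 33.  -5. 117.]
(190, 80) [ 32.  -8. 163.]
(195, 120) [ 32.  -9. 139.]
(240, 155) [ 55.  -8. 113.]
(250, 190) [58. -6. 88.]
(265, 215) [65. -9. 71.]
(255, 230) [58. -2. 58.]
(262, 222) [63. -7. 65.]
(240, 285) [43. -4. 19.]
(238, 250) [45. -5. 46.]
(40, 155) [-63.   8. 117.]
```

Emit:
step_arm(
  series=[
    {"x": 1, "y": -3, "z": 0, "twist": 0, "jaw": 8.5},
    {"x": 2, "y": -6, "z": -2, "twist": 0, "jaw": 8.5},
    {"x": 3, "y": -9, "z": -5, "twist": 0, "jaw": 8.5},
    {"x": 3, "y": -9, "z": -8, "twist": 0, "jaw": 8.5},
    {"x": 3, "y": -9, "z": -11, "twist": 0, "jaw": 8.5},
    {"x": 3, "y": -9, "z": -14, "twist": 0, "jaw": 8.5},
    {"x": 3, "y": -9, "z": -17, "twist": 0, "jaw": 8.5},
    {"x": 3, "y": -9, "z": -19, "twist": 0, "jaw": 8.5},
    {"x": 3, "y": -9, "z": -21, "twist": 0, "jaw": 8.5},
    {"x": 3, "y": -9, "z": -21, "twist": 0, "jaw": 8.5},
  ],
)

```text
clock: 1.87
eef_pos: [0.3705, -0.0099, 0.0175]
tool_rot: [0.011, 0.71, -0.015, 0.704]
ft_force: [-0.1, 0.1, -0.1]
grip_width: 0.0849
```

```bash
cat > look.py <<'E'
import sys
from h import *
n,x0,x1,y0,y1,f=sys.argv[2],*map(int,sys.argv[3:8])
p,d=bot.camera(n)
cv2.imwrite(f'pics/{sys.argv[1]}.png',cv2.resize(p[y0:y1,x0:x1],None,fx=f,fy=f,interpolation=2)[:,:,::-1])
np.savez(sys.argv[1]+'.npz',p=p,d=d)
o=bot.get_obs();print(o['clock'],o['eef_pos'],o['ft_force'],o['grip_width'])
R=__import__('scipy.spatial.transform',fromlist=['Rotation']).Rotation.from_quat(o['tool_rot']).as_matrix()
print('jaw yaw',np.degrees(np.arctan2(R[1,2],R[0,2])),'tool x',R[:,0])
E
python3 look.py s3 side 180 440 120 310 3
```

```text
1.9167 [ 0.37171226 -0.00988872  0.01911389] [ 0.10763188 -0.29615101  0.34054488] 0.08474584965937791
jaw yaw -2.122222316596038 tool x [-0.00567462 -0.00570443 -0.99996763]
```

View pics/s3.png

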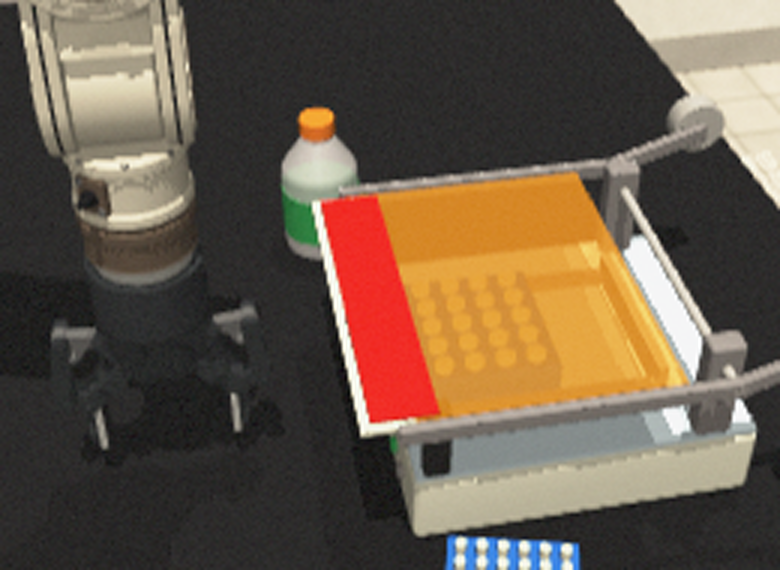

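```bash
python3 - <<'E'
from h import *
d=np.load('s3.npz')['d'];e=np.array([.3717,-.0099,.0191])
for q in [(245,306),(248,309),(255,320),(258,340),(225,322),(215,322),(205,322),(203,290),(198,265),(258,380),(240,430),(236,432)]:
    P=dep('side',(180+q[0]/3,120+q[1]/3),d);print(q,np.round(P*1000),np.round((P-e)*1000))
E
```

```text
(245, 306) [432.  -6. 133.] [ 60.   4. 114.]
(248, 309) [433. -10. 133.] [ 62.   0. 114.]
(255, 320) [437. -16. 129.] [ 65.  -6. 110.]
(258, 340) [437. -26. 119.] [ 65. -16. 100.]
(225, 322) [417. -14. 129.] [ 45.  -5. 110.]
(215, 322) [410. -17. 132.] [ 38.  -7. 113.]
(205, 322) [404. -22. 138.] [ 32. -12. 118.]
(203, 290) [405. -26. 168.] [ 34. -16. 149.]
(198, 265) [404. -25. 189.] [ 33. -16. 170.]
(258, 380) [434. -24.  80.] [ 63. -14.  61.]
(240, 430) [418. -24.  34.] [ 46. -14.  15.]
(236, 432) [415.   6.   2.] [ 43.  16. -17.]
```

Emit:
step_arm(
  series=[
    {"x": 0, "y": 0, "z": -1, "twist": 0, "jaw": 8.5},
    {"x": 0, "y": 0, "z": -1.8, "twist": 0.5, "jaw": 8.5},
    {"x": 0, "y": 0, "z": -2.3, "twist": 0.5, "jaw": 8.5},
    {"x": 0, "y": 0, "z": -2.3, "twist": 0.5, "jaw": 8.5},
    {"x": 0, "y": 0, "z": -2.3, "twist": 0.5, "jaw": 8.5},
  ],
)

```text
clock: 2.33
eef_pos: [0.3719, -0.0099, -0.0035]
tool_rot: [0.008, 0.709, -0.012, 0.705]
ft_force: [0.2, -0.1, -0.9]
grip_width: 0.0849
```

No contact with the bench. Next I'll slide forward under the tab.

Emit:
step_arm(
  series=[
    {"x": 1, "y": 0, "z": 0, "twist": 0, "jaw": 8.5},
    {"x": 2, "y": 0, "z": 0, "twist": 0, "jaw": 8.5},
    {"x": 3, "y": 0, "z": 0, "twist": 0, "jaw": 8.5},
    {"x": 4, "y": 0, "z": 0, "twist": 0, "jaw": 8.5},
    {"x": 5, "y": 0, "z": 0, "twist": 0, "jaw": 8.5},
    {"x": 6, "y": 0, "z": 0, "twist": 0, "jaw": 8.5},
    {"x": 6.6, "y": 0, "z": 0, "twist": 0, "jaw": 8.5},
    {"x": 7, "y": 0, "z": 0, "twist": 0, "jaw": 8.5},
    {"x": 7, "y": 0, "z": 0, "twist": 0, "jaw": 8.5},
  ],
)

```text
clock: 3.08
eef_pos: [0.4433, -0.0099, -0.0035]
tool_rot: [0.008, 0.709, -0.012, 0.706]
ft_force: [0.0, -0.2, -0.6]
grip_width: 0.0849
```

```bash
python3 look.py s4 side 200 440 120 310 3; python3 look.py t4 top 240 460 120 320 3
```

```text
3.1333 [ 0.44221938 -0.00985192 -0.00364475] [-0.67596382 -0.46591099 -0.36539066] 0.08501859687143859
jaw yaw -1.61510464991145 tool x [-0.00556051 -0.00579225 -0.99996776]
3.1833 [ 0.441573   -0.00983255 -0.00369503] [-0.43204765 -0.16010936  1.08461206] 0.08502846726877594
jaw yaw -1.611533942497922 tool x [-0.00619281 -0.00577836 -0.99996413]
```

View pics/s4.png

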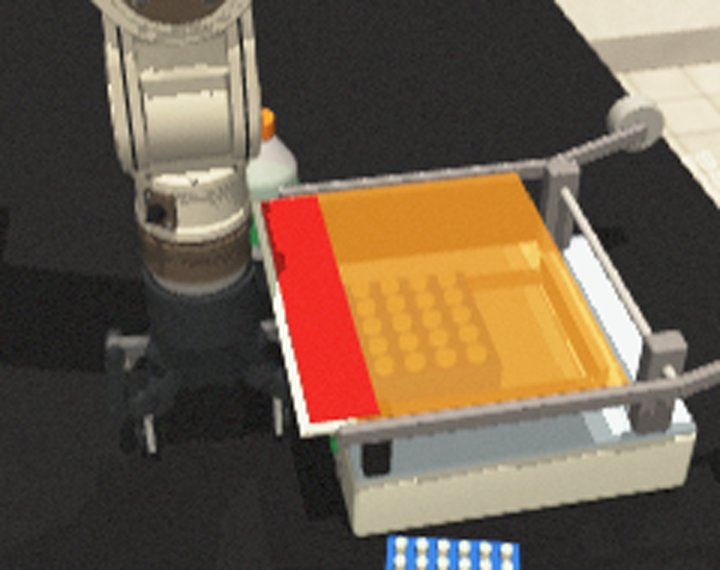

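View pics/t4.png

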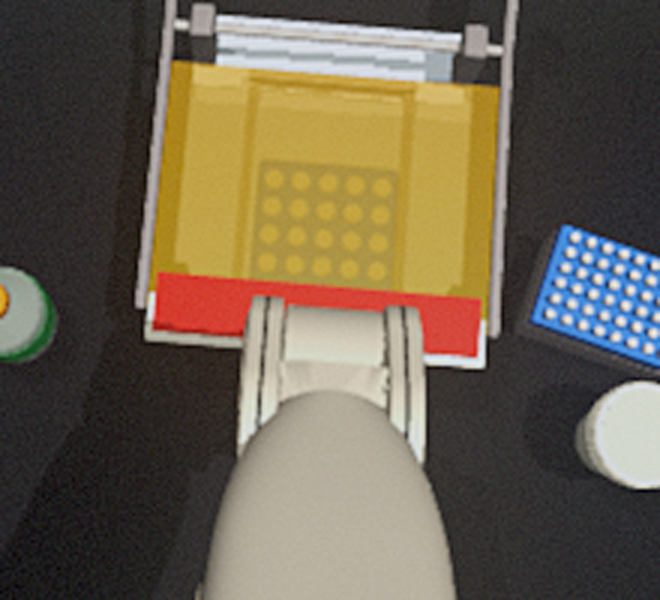

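```bash
python3 - <<'E'
import numpy as np
H=np.array([736.5,125]);T0=np.array([442,-3.6])
for th in np.arange(0,1.21,.05):
    f=np.array([-np.cos(th),np.sin(th)]);u=np.array([-np.sin(th),-np.cos(th)])
    T=H+227*f+9*u-[60,109];print(round(th,2),np.round((T-T0)/10,2),np.round(T))
E
```

```text
0.0 [0.75 1.06] [450.   7.]
0.05 [0.73 2.2 ] [449.  18.]
0.1 [0.77 3.33] [450.  30.]
0.15 [0.87 4.46] [451.  41.]
0.2 [1.02 5.59] [452.  52.]
0.25 [1.23 6.7 ] [454.  63.]
0.3 [1.5  7.81] [457.  74.]
0.35 [1.82 8.9 ] [460.  85.]
0.4 [2.19 9.97] [464.  96.]
0.45 [ 2.62 11.02] [468. 107.]
0.5 [ 3.1  12.05] [473. 117.]
0.55 [ 3.63 13.06] [478. 127.]
0.6 [ 4.21 14.03] [484. 137.]
0.65 [ 4.83 14.98] [490. 146.]
0.7 [ 5.51 15.9 ] [497. 155.]
0.75 [ 6.23 16.77] [504. 164.]
0.8 [ 6.99 17.62] [512. 173.]
0.85 [ 7.79 18.42] [520. 181.]
0.9 [ 8.63 19.18] [528. 188.]
0.95 [ 9.51 19.9 ] [537. 195.]
1.0 [10.43 20.58] [546. 202.]
1.05 [11.37 21.2 ] [556. 208.]
1.1 [12.35 21.78] [566. 214.]
1.15 [13.36 22.31] [576. 220.]
1.2 [14.39 22.79] [586. 224.]
```

Emit:
step_arm(
  series=[
    {"x": 0.2, "y": 0, "z": 0.6, "twist": 0, "jaw": 8.5},
    {"x": 0.4, "y": 0, "z": 1.2, "twist": 0, "jaw": 8.5},
    {"x": 0.4, "y": 0, "z": 1.8, "twist": 0, "jaw": 8.5},
    {"x": 0.5, "y": 0, "z": 2.4, "twist": 0, "jaw": 8.5},
    {"x": 0.5, "y": 0, "z": 3.0, "twist": 0, "jaw": 8.5},
    {"x": 0.6, "y": 0, "z": 3.8, "twist": 0, "jaw": 8.5},
    {"x": 0.7, "y": 0, "z": 4.6, "twist": 0, "jaw": 8.5},
    {"x": 0.7, "y": 0, "z": 4.6, "twist": 0, "jaw": 8.5},
  ],
)

```text
clock: 3.85
eef_pos: [0.4504, -0.0099, 0.0443]
tool_rot: [0.008, 0.708, -0.012, 0.706]
ft_force: [0.0, -0.2, 0.3]
grip_width: 0.0851
```

```bash
python3 look.py s5 side 200 440 80 270 3
```

```text
3.9 [ 0.44991091 -0.00985881  0.04356746] [ 0.96928685  0.46304791 -1.17464203] 0.08535222366092025
jaw yaw -1.6121840492894741 tool x [-0.00315644 -0.0057852  -0.99997828]
```

View pics/s5.png

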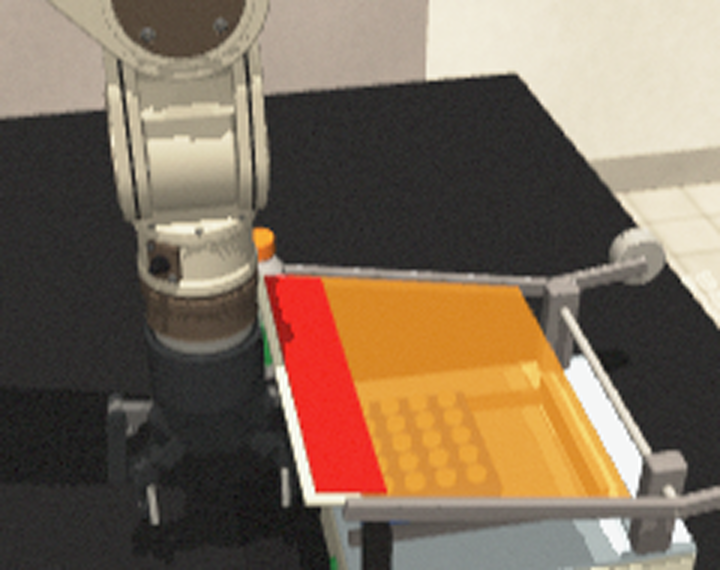

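Emit:
step_arm(
  series=[
    {"x": 0.2, "y": 0, "z": 0.9, "twist": 0, "jaw": 8.5},
    {"x": 0.4, "y": 0, "z": 2.0, "twist": 0, "jaw": 8.5},
    {"x": 0.7, "y": 0, "z": 3.1, "twist": 0, "jaw": 8.5},
    {"x": 1.0, "y": 0, "z": 4.2, "twist": 0, "jaw": 8.5},
    {"x": 1.4, "y": 0, "z": 5.2, "twist": 0, "jaw": 8.5},
    {"x": 1.8, "y": 0, "z": 6.3, "twist": 0, "jaw": 8.5},
    {"x": 2.3, "y": -0.1, "z": 7.3, "twist": 0, "jaw": 8.5},
    {"x": 2.8, "y": -0.1, "z": 8.3, "twist": 0, "jaw": 8.5},
    {"x": 3.4, "y": -0.1, "z": 9.3, "twist": 0, "jaw": 8.5},
    {"x": 3.4, "y": -0.1, "z": 9.3, "twist": 0, "jaw": 8.5},
  ],
)

```text
clock: 4.73
eef_pos: [0.4862, -0.0109, 0.1383]
tool_rot: [0.008, 0.707, -0.012, 0.708]
ft_force: [0.7, 0.4, 0.8]
grip_width: 0.0851
```

```bash
python3 look.py s6 side 200 440 50 240 3
```

```text
4.7833 [ 0.4850823  -0.01086992  0.13725818] [ 0.17514709  0.39525338 -0.78588173] 0.08527862103057324
jaw yaw -1.6107502209349687 tool x [-6.39924755e-04 -5.83829163e-03 -9.99982752e-01]
```

View pics/s6.png

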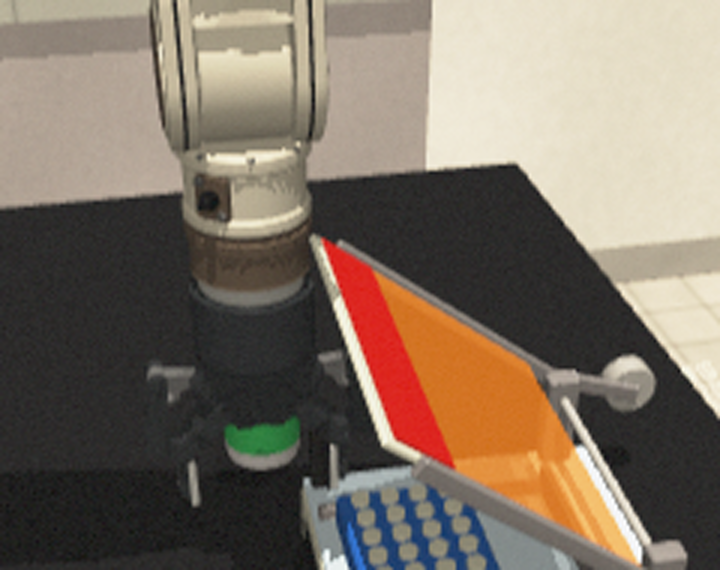

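Emit:
step_arm(
  series=[
    {"x": 0.5, "y": 0, "z": 0.9, "twist": 0, "jaw": 8.5},
    {"x": 1.2, "y": 0, "z": 1.8, "twist": 0, "jaw": 8.5},
    {"x": 1.9, "y": 0, "z": 2.7, "twist": 0, "jaw": 8.5},
    {"x": 2.7, "y": -0.1, "z": 3.6, "twist": 0, "jaw": 8.5},
    {"x": 3.5, "y": -0.1, "z": 4.4, "twist": 0, "jaw": 8.5},
    {"x": 4.3, "y": -0.1, "z": 5.1, "twist": 0, "jaw": 8.5},
    {"x": 5.2, "y": -0.1, "z": 5.8, "twist": 0, "jaw": 8.5},
    {"x": 6.1, "y": -0.2, "z": 6.5, "twist": 0, "jaw": 8.5},
    {"x": 7.1, "y": -0.2, "z": 7.1, "twist": 0, "jaw": 8.5},
    {"x": 8.1, "y": -0.2, "z": 7.7, "twist": 0, "jaw": 8.5},
  ],
)

```text
clock: 5.62
eef_pos: [0.5656, -0.0129, 0.2133]
tool_rot: [0.008, 0.708, -0.012, 0.706]
ft_force: [1.1, 0.1, 0.0]
grip_width: 0.0851
```

Emit:
step_arm(
  series=[
    {"x": 0, "y": 0, "z": 0, "twist": 0, "jaw": 8.5},
    {"x": 0, "y": 0, "z": 0, "twist": 0, "jaw": 8.5},
    {"x": 0, "y": 0, "z": 0, "twist": 0, "jaw": 8.5},
    {"x": 0, "y": 0, "z": 0, "twist": 0, "jaw": 8.5},
    {"x": 0, "y": 0, "z": 0, "twist": 0, "jaw": 8.5},
    {"x": 0, "y": 0, "z": 0, "twist": 0, "jaw": 8.5},
  ],
)

```text
clock: 6.12
eef_pos: [0.5651, -0.0129, 0.2131]
tool_rot: [0.008, 0.708, -0.012, 0.706]
ft_force: [1.1, 0.1, -0.4]
grip_width: 0.0852
```

```bash
python3 look.py s7 side 200 460 20 240 3;python3 look.py t7 top 240 460 20 240 3
```

```text
6.1667 [ 0.5652536  -0.01287468  0.21325997] [ 0.37738218  0.78371987 -0.11328863] 0.08491133092326307
jaw yaw -1.6122889908905527 tool x [-0.00301199 -0.00578776 -0.99997871]
6.2167 [ 0.56535758 -0.01288008  0.21330841] [0.55430657 0.1826779  0.13271016] 0.08494012378522715
jaw yaw -1.6131406644096937 tool x [-0.00287133 -0.00578926 -0.99997912]
```

View pics/s7.png

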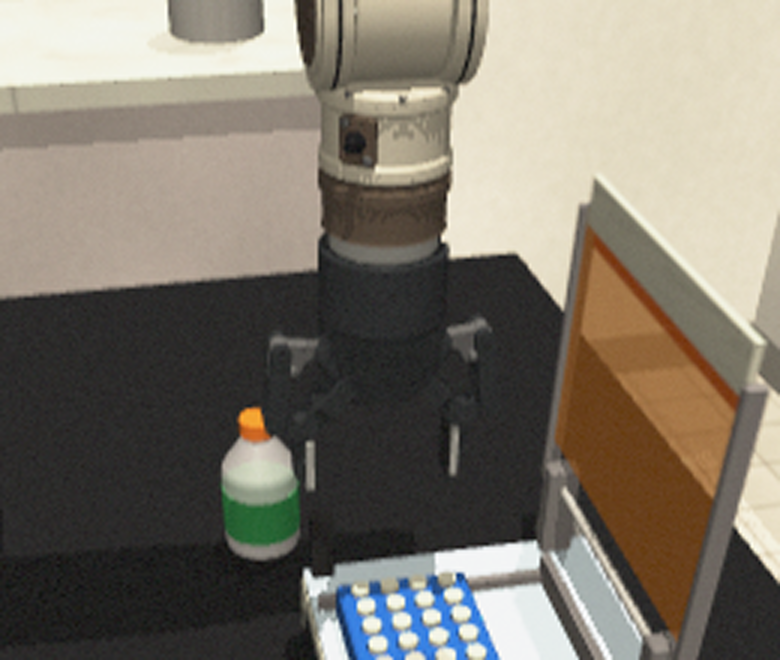

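The shield has swung up past upright and the arm is clear of it. Next I'll measure the carrier, its blue top being at z=0.094.

```bash
python3 - <<'E'
from h import *
O=np.array([651.5,-13]);a=np.radians(-1.62);X=np.array([np.cos(a),np.sin(a)]);Y=np.array([-X[1],X[0]])
def V(P): q=np.asarray(P[:2])*1000-O; return np.round([q@X,q@Y],1)
for f,n in(('s7','side'),('t7','top')):
    p=np.load(f+'.npz')['p'];cv2.imwrite(f'pics/{f}full.png',p[:,:,::-1])
    m,c=mask(p,(100,150,60),(125,255,255))
    h=cv2.cvtColor(p,cv2.COLOR_RGB2HSV);m=cv2.inRange(h,(100,150,60),(125,255,255))
    nn,l,s,ce=cv2.connectedComponentsWithStats(cv2.morphologyEx(m,cv2.MORPH_CLOSE,np.ones((9,9))))
    for i in range(1,nn):
        if s[i,4]>200: print(n,s[i],ce[i])
    k=[i for i in range(1,nn) if s[i,4]>300 and (ce[i][0]<385)]
    k=max(k,key=lambda i:s[i,4]);cs,_=cv2.findContours((l==k).astype(np.uint8),0,1);c=cs[0]
    W=np.array([V(ray(n,q[0],.094)) for q in c],np.float32)
    print(n,'viewer min/max',W.min(0),W.max(0)); print(cv2.minAreaRect(W),cv2.boxPoints(cv2.minAreaRect(W)).round(1).tolist())
E
```

```text
side [ 312  211   55   43 1799] [338.48193441 232.7176209 ]
side [ 325  298   51   66 2963] [350.35875802 331.16638542]
side viewer min/max [-148.4 -320.7] [ -44.8 -185.4]
((-96.85102081298828, -253.44456481933594), (121.28412628173828, 78.62225341796875), 74.69729614257812) [[-150.8000030517578, -301.6000061035156], [-74.9000015258789, -322.29998779296875], [-42.900001525878906, -205.3000030517578], [-118.80000305175781, -184.60000610351562]]
top [ 417  195   57   49 1767] [445.39105829 218.78664403]Traceback (most recent call last):
  File "<stdin>", line 12, in <module>
ValueError: max() iterable argument is empty
```

View pics/t7.png

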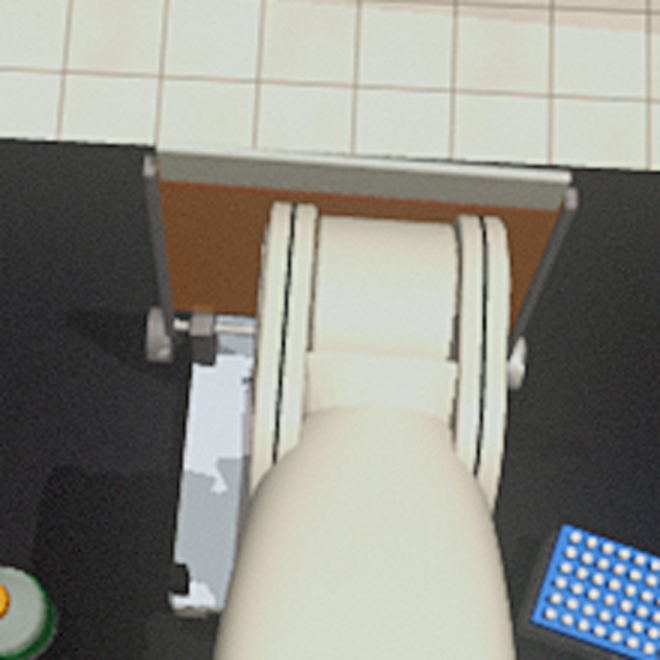

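Emit:
step_arm(
  series=[
    {"x": -2, "y": 0, "z": 0, "twist": 0, "jaw": 8.5},
    {"x": -5, "y": 0, "z": 0, "twist": 7, "jaw": 7},
    {"x": -8, "y": 0.2, "z": 0, "twist": 14, "jaw": 6},
    {"x": -10, "y": 0.3, "z": 0, "twist": 21, "jaw": 5},
    {"x": -10, "y": 0.3, "z": 0, "twist": 28, "jaw": 5},
    {"x": -10, "y": 0.3, "z": 0, "twist": 35, "jaw": 5},
    {"x": -10, "y": 0.3, "z": 0, "twist": 42, "jaw": 5},
    {"x": -10, "y": 0.3, "z": 0, "twist": 49, "jaw": 5},
    {"x": -10, "y": 0.3, "z": 0, "twist": 56, "jaw": 5},
    {"x": -10, "y": 0.3, "z": 0, "twist": 63, "jaw": 5},
  ],
)

```text
clock: 7.05
eef_pos: [0.4653, -0.0099, 0.2135]
tool_rot: [-0.365, 0.607, 0.36, 0.607]
ft_force: [-0.3, 0.0, 1.1]
grip_width: 0.0502
```

```bash
python3 look.py s8 side 230 470 60 260 3; cat >> h.py <<'E'
O=np.array([651.5,-13]);a=np.radians(-1.62);X=np.array([np.cos(a),np.sin(a)]);Y=np.array([-X[1],X[0]])
def V(P): q=np.asarray(P[:2])*1000-O; return np.round([q@X,q@Y],1)
def carrier(p,n='side'):
    h=cv2.cvtColor(p,cv2.COLOR_RGB2HSV);m=cv2.inRange(h,(100,150,60),(125,255,255))
    nn,l,s,ce=cv2.connectedComponentsWithStats(cv2.morphologyEx(m,cv2.MORPH_CLOSE,np.ones((9,9))))
    k=[i for i in range(1,nn) if s[i,4]>300 and ce[i][1]<270 and ce[i][0]<420]
    k=max(k,key=lambda i:s[i,4]);cs,_=cv2.findContours((l==k).astype(np.uint8),0,1)
    W=np.array([V(ray(n,q[0],.094)) for q in cs[0]],np.float32)
    return s[k],W
E
python3 - <<'E'
from h import *
p=np.load('s8.npz')['p'];s,W=carrier(p);print(s,W.min(0),W.max(0));print(cv2.minAreaRect(W))
r=cv2.approxPolyDP(W.reshape(-1,1,2),4,True);print(r.reshape(-1,2).tolist())
E
```

```text
7.1 [ 0.46528946 -0.00987728  0.21352045] [-0.62519892  0.70132578 -0.27019141] 0.050112310165379176
jaw yaw 61.94323012749295 tool x [ 0.00437721 -0.00511449 -0.99997734]
[ 312  211   55   43 1807] [-111.8  -75.8] [-10.1  48.8]
((-61.21812057495117, -13.667293548583984), (124.67294311523438, 101.54586029052734), 89.53544616699219)
[[-12.100000381469727, 47.29999923706055], [-77.0999984741211, 48.79999923706055], [-83.0, 42.70000076293945], [-105.0, 47.0], [-111.5, 23.600000381469727], [-110.30000305175781, -71.19999694824219], [-86.5999984741211, -75.80000305175781], [-16.299999237060547, -71.9000015258789], [-10.699999809265137, -45.29999923706055]]
```

View pics/s8.png

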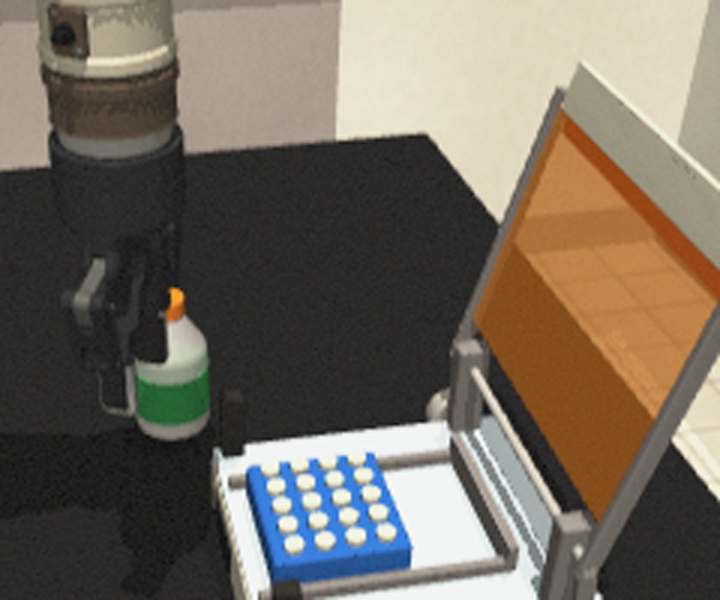

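Emit:
step_arm(
  series=[
    {"x": 1, "y": -0.1, "z": -1, "twist": 7, "jaw": 5},
    {"x": 2, "y": -0.2, "z": -3, "twist": 14, "jaw": 5},
    {"x": 3.2, "y": -0.3, "z": -5, "twist": 21, "jaw": 5},
    {"x": 3.2, "y": -0.3, "z": -7, "twist": 26.4, "jaw": 5},
    {"x": 3.2, "y": -0.3, "z": -9, "twist": 26.4, "jaw": 5},
    {"x": 3.2, "y": -0.3, "z": -11, "twist": 26.4, "jaw": 5},
    {"x": 3.2, "y": -0.3, "z": -13, "twist": 26.4, "jaw": 5},
    {"x": 3.2, "y": -0.3, "z": -14.1, "twist": 26.4, "jaw": 5},
    {"x": 3.2, "y": -0.3, "z": -14.1, "twist": 26.4, "jaw": 5},
  ],
)

```text
clock: 7.85
eef_pos: [0.4949, -0.0128, 0.0699]
tool_rot: [-0.493, 0.508, 0.491, 0.507]
ft_force: [-0.5, 0.4, -0.3]
grip_width: 0.0497
```

```bash
python3 look.py s9 side 230 470 60 260 3
```

```text
7.9 [ 0.49604103 -0.01286973  0.07140231] [-0.29241213  0.43335442  0.97735726] 0.049865198567388525
jaw yaw 88.23811789281832 tool x [ 0.0030078  -0.00258163 -0.99999214]
```

View pics/s9.png

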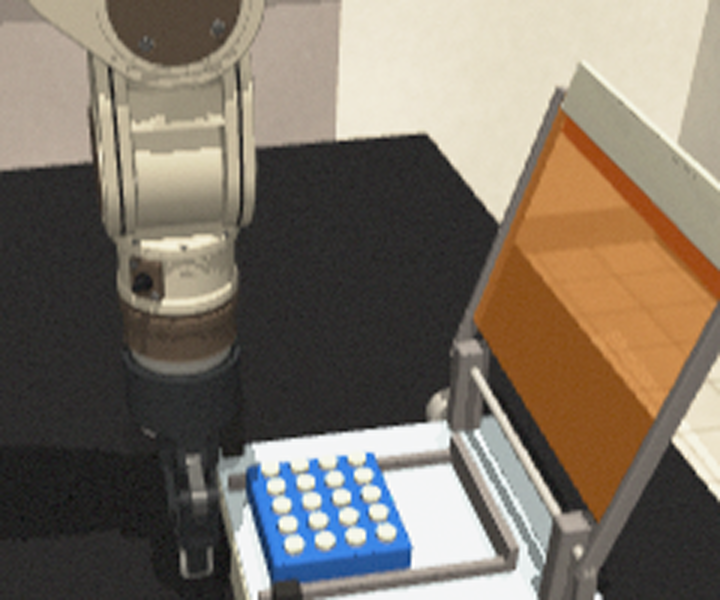

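Emit:
step_arm(
  series=[
    {"x": 1, "y": 0, "z": 0.3, "twist": 0, "jaw": 5},
    {"x": 2, "y": 0, "z": 0.3, "twist": 0, "jaw": 5},
    {"x": 2.8, "y": -0.1, "z": 0.3, "twist": 0, "jaw": 5},
    {"x": 3.3, "y": -0.1, "z": 0.3, "twist": 0, "jaw": 5},
    {"x": 3.8, "y": -0.1, "z": 0.3, "twist": 0, "jaw": 5},
    {"x": 4.3, "y": -0.1, "z": 0.3, "twist": 0, "jaw": 5},
    {"x": 4.8, "y": -0.1, "z": 0.3, "twist": 0, "jaw": 5},
    {"x": 5.3, "y": -0.1, "z": 0.3, "twist": 0, "jaw": 5},
    {"x": 5.8, "y": -0.2, "z": 0.3, "twist": 0, "jaw": 5},
    {"x": 5.8, "y": -0.2, "z": 0.3, "twist": 0, "jaw": 5},
  ],
)

```text
clock: 8.73
eef_pos: [0.5553, -0.015, 0.0744]
tool_rot: [-0.494, 0.507, 0.49, 0.508]
ft_force: [0.7, -0.3, 0.3]
grip_width: 0.0499
```

```bash
python3 look.py s10 side 230 470 60 260 3
python3 - <<'E'
from h import *
p=np.load('s10.npz')['p'];s,W=carrier(p);print(s,W.min(0),W.max(0));print(cv2.minAreaRect(W),V([.5540,-.0149]))
E
```

```text
8.7833 [ 0.5548525  -0.01496061  0.07433606] [-0.17556033 -0.21041302 -0.00025741] 0.05027562155116993
jaw yaw 88.23144814251178 tool x [ 0.00386578 -0.00266025 -0.99998899]
[ 329  210   48   44 1500] [-91.3 -75.9] [11.8 48.1]
((-39.68642044067383, -14.147686004638672), (124.6029281616211, 101.68226623535156), 89.1998291015625) [-97.4  -4.7]
```

View pics/s10.png

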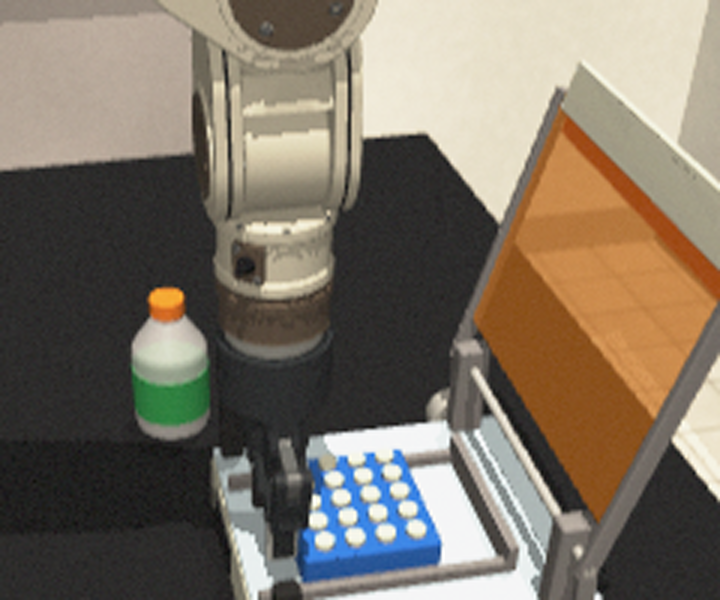

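Emit:
step_arm(
  series=[
    {"x": 0.5, "y": 0, "z": 0, "twist": 0, "jaw": 5},
    {"x": 1, "y": 0, "z": 0, "twist": 0, "jaw": 5},
    {"x": 1.5, "y": 0, "z": 0, "twist": 0, "jaw": 5},
    {"x": 2, "y": -0.1, "z": 0, "twist": 0, "jaw": 5},
    {"x": 2.5, "y": -0.1, "z": 0, "twist": 0, "jaw": 5},
    {"x": 3, "y": -0.1, "z": 0, "twist": 0, "jaw": 5},
    {"x": 3.4, "y": -0.1, "z": 0, "twist": 0, "jaw": 5},
    {"x": 3.8, "y": -0.1, "z": 0, "twist": 0, "jaw": 5},
    {"x": 4.2, "y": -0.1, "z": 0, "twist": 0, "jaw": 5},
    {"x": 4.2, "y": -0.1, "z": 0, "twist": 0, "jaw": 5},
  ],
)

```text
clock: 9.62
eef_pos: [0.5979, -0.0159, 0.0744]
tool_rot: [-0.494, 0.507, 0.49, 0.508]
ft_force: [-1.0, 0.1, 1.0]
grip_width: 0.0498
```

```bash
python3 look.py s11 side 230 470 60 260 3
python3 - <<'E'
from h import *
p=np.load('s11.npz')['p'];s,W=carrier(p);print(s,W.min(0),W.max(0));print(cv2.minAreaRect(W),V(bot.get_obs()['eef_pos']))
E
```

```text
9.6667 [ 0.59758067 -0.01592783  0.0744222 ] [-0.28618794 -0.38074606  0.5834704 ] 0.05021671854243716
jaw yaw 88.23510613390204 tool x [ 0.00479529 -0.00264896 -0.99998499]
[ 348  207   48   44 1458] [-50.6 -75.9] [54.4 49.8]
((1.8809013366699219, -12.91024398803711), (126.16542053222656, 104.1966323852539), 89.5822982788086) [-53.8  -4.5]
```

View pics/s11.png

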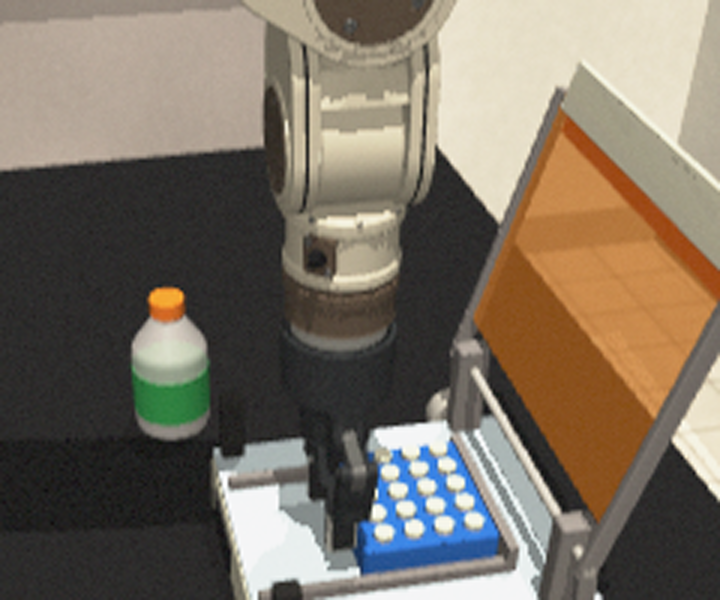

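Emit:
step_arm(
  series=[
    {"x": 0.2, "y": 0, "z": 0, "twist": 0, "jaw": 5},
    {"x": 0.4, "y": 0, "z": 0, "twist": 0, "jaw": 5},
    {"x": 0.4, "y": 0, "z": 0, "twist": 0, "jaw": 5},
    {"x": 0.4, "y": 0, "z": 0, "twist": 0, "jaw": 5},
  ],
)

```text
clock: 10.0
eef_pos: [0.6006, -0.016, 0.0743]
tool_rot: [-0.494, 0.508, 0.491, 0.508]
ft_force: [-4.4, 0.7, 2.2]
grip_width: 0.05
```

Emit:
step_arm(
  series=[
    {"x": 0.1, "y": 0, "z": 0, "twist": 0, "jaw": 5},
    {"x": 0.2, "y": 0, "z": 0, "twist": 0, "jaw": 5},
    {"x": 0.2, "y": 0, "z": 0, "twist": 0, "jaw": 5},
  ],
)

```text
clock: 10.25
eef_pos: [0.6006, -0.016, 0.0743]
tool_rot: [-0.493, 0.509, 0.492, 0.507]
ft_force: [-8.6, -1.3, 5.0]
grip_width: 0.0499
```

```bash
python3 look.py s12 side 310 430 180 270 6
python3 - <<'E'
from h import *
p=np.load('s12.npz')['p'];s,W=carrier(p);print(s,W.min(0),W.max(0));print(cv2.minAreaRect(W),V(bot.get_obs()['eef_pos']))
E
```

```text
10.3 [ 0.60055653 -0.01598543  0.074268  ] [-7.27831046 -0.7262045   4.80160184] 0.0496905034573972
jaw yaw 88.24208815679825 tool x [-9.82947828e-04 -2.67008682e-03 -9.99995952e-01]
[ 349  207   48   44 1426] [-48.  -75.9] [55.7 49.8]
((3.7461280822753906, -13.086933135986328), (103.74181365966797, 125.56246948242188), 0.12229651212692261) [-50.8  -4.4]
```

View pics/s12.png

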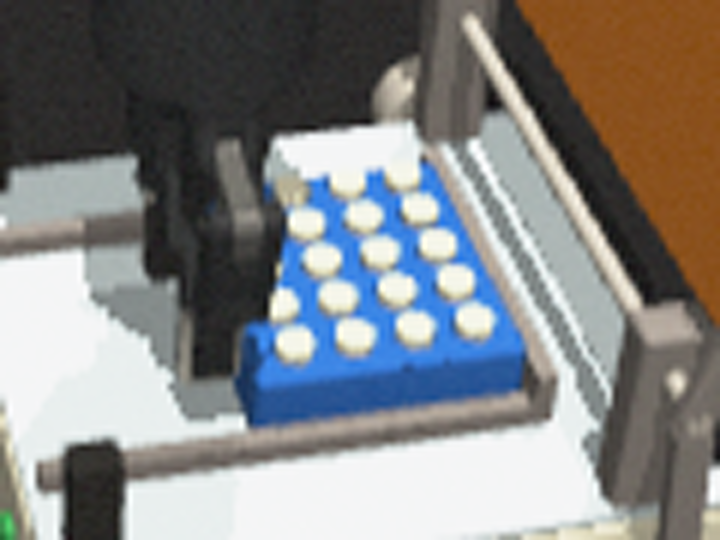

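The carrier is home: force rises to about 8 N, the TCP has stalled at viewer x=-51 as expected, and the block's back edge is at the bar. Now I'll retreat straight back.

Emit:
step_arm(
  series=[
    {"x": -0.6, "y": 0, "z": 0, "twist": 0, "jaw": 5},
    {"x": -1.5, "y": 0, "z": 0, "twist": 0, "jaw": 5},
    {"x": -3, "y": 0.1, "z": 0, "twist": 0, "jaw": 5},
    {"x": -5, "y": 0.1, "z": 0, "twist": 0, "jaw": 5},
    {"x": -7, "y": 0.2, "z": 1, "twist": 0, "jaw": 5},
    {"x": -9, "y": 0.2, "z": 3, "twist": 0, "jaw": 5},
    {"x": -11, "y": 0.3, "z": 5, "twist": 0, "jaw": 5},
    {"x": -14, "y": 0.3, "z": 7, "twist": 0, "jaw": 5},
    {"x": -17, "y": 0.3, "z": 10, "twist": 0, "jaw": 5},
    {"x": -20, "y": 0.3, "z": 12, "twist": 0, "jaw": 5},
  ],
)

```text
clock: 11.13
eef_pos: [0.4009, -0.0129, 0.1963]
tool_rot: [-0.494, 0.507, 0.491, 0.508]
ft_force: [0.6, -0.5, 1.3]
grip_width: 0.0502
```

Emit:
step_arm(
  series=[
    {"x": 0, "y": 0, "z": 0, "twist": 0, "jaw": 5},
    {"x": 0, "y": 0, "z": 0, "twist": 0, "jaw": 5},
    {"x": 0, "y": 0, "z": 0, "twist": 0, "jaw": 5},
    {"x": 0, "y": 0, "z": 0, "twist": 0, "jaw": 5},
  ],
)

```text
clock: 11.47
eef_pos: [0.4017, -0.0129, 0.1957]
tool_rot: [-0.494, 0.507, 0.491, 0.508]
ft_force: [-0.5, -0.0, -0.1]
grip_width: 0.0498
```

```bash
python3 look.py s13 side 230 470 60 260 3;python3 look.py t13 top 190 490 20 300 2
python3 - <<'E'
from h import *
for n,f in(('side','s13'),('top','t13')):
    p=np.load(f+'.npz')['p']
    try:s,W=carrier(p,n);print(s,W.min(0),W.max(0),cv2.minAreaRect(W))
    except Exception as e:print(n,e)
d=np.load('s13.npz')['d']
for q in[(600,110),(660,170),(560,230),(620,400)]:
    P=dep('side',(230+q[0]/3,60+q[1]/3),d);v=V(P);print(q,v,P[2]*1000,'angle',np.pi-np.arctan2(P[2]*1000-125,v[0]-85))
z=np.load('t13.npz')
for nm,px,h in(('cup',(453,265),.112),('cap',(235,219),.13),('tip',(446,219),.08)):print(nm,dep('top',px,z['d']))
E
```

```text
11.5167 [ 0.40151397 -0.01290475  0.19536377] [0.23123127 0.01704583 1.38234308] 0.049816862725975096
jaw yaw 88.2442075195914 tool x [ 0.00278445 -0.00260628 -0.99999273]
11.5667 [ 0.4013396  -0.01291455  0.19522012] [ 0.37097755 -0.2339173  -0.22953369] 0.04990014789549701
jaw yaw 88.24281966047438 tool x [ 0.00208673 -0.00260839 -0.99999442]
[ 341  207   56   44 1772] [-48.1 -75.9] [55.7 49.8] ((3.7219581604003906, -13.086982727050781), (103.79015350341797, 125.56246948242188), 0.12229651212692261)
[ 326  146   49   45 1884] [-43.4 -55.5] [57.3 51.8] ((6.9499969482421875, -1.8499984741210938), (100.69999694824219, 107.30000305175781), 0.0)
(600, 110) [140.2  71.7] 346.56225681274213 angle 1.8149653267067474
(660, 170) [140.  -19.2] 345.5963560964797 angle 1.8151387990865828
(560, 230) [120.8  61.3] 263.8447521650345 angle 1.8231419109088642
(620, 400) [108.6 -84.2] 222.21736338067944 angle 1.8089446185021334
cup [ 0.44611695 -0.25106218  0.11355751]
cap [0.51856837 0.23520896 0.12894888]
tip [ 0.5546755  -0.24636966  0.06987258]
```

View pics/s13.png

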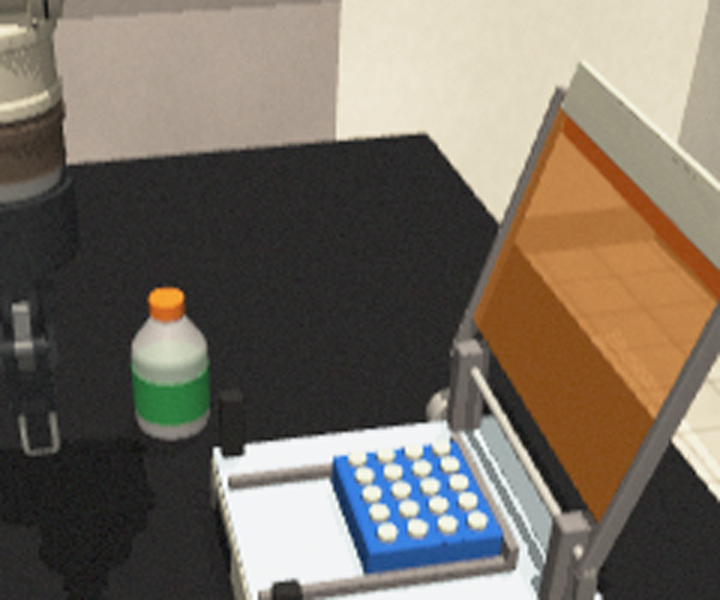

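View pics/t13.png

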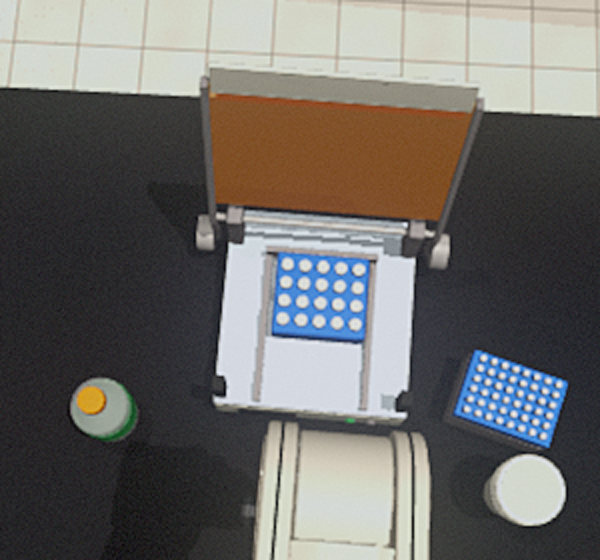

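```bash
python3 -c "
from workcell import bot
print(bot.job_done(), bot.get_obs()['clock'])"
```

```text
the job is handed in; nothing more can be done
the job is handed in; nothing more can be done
```

The shield is up on its rear stop and the carrier is against the stop bar. I handed the job in at about 11.6 s of the 62 s allowed.

**Shield:** The tool could only point down, so I couldn't get the fingertips under the tab. I used the outward-standing knuckle of the open gripper instead, hooking it under the white tab from the front and raising it along the hinge arc. It tipped past balance and swung up on its own. The final depth readings give 1.81–1.82 rad, against 1.83 for the rear stop. I saw no contact with the red strip, and nothing was pinched.

**Carrier:** I turned the tool 90° and pushed with both fingertips straight along the bed until the arm stalled. The force was about 8 N, and the tool stopped at viewer x = -50.8 mm, where -51 mm was expected. The carrier looks flat and square, within about 0.1° in the views.

**Other checks:** The bottle and cups read the same as at the start to within about 1 mm. The tip box reads within about 3 mm in position, and its depth reading on the uneven tips varied by 3–4 mm in height. The robot finished clear of everything, with the force near zero.

**Disagreement:** The two cameras differ on the carrier's final x: about 7 mm from the top and 4 mm from the side, where fully home is 10 mm and the pass mark is 4 mm. The side view tends to be off by a few millimetres because it also catches the carrier's side face. I relied on the stall and the tool position instead.

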